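# Activate a cement capsule: four clicks of the press lever, and hold

## Task

Lay the smaller of the two cement capsules in the trough of the capsule press, clip up and with its spout through the notch, let go of it, then draw the sprung lever over and down until you have felt exactly four clicks, and keep hold of its handle there. Do not go on to a fifth click, and leave everything else standing where it is. You finish while still holding the lever down at the fourth click with its foot pressing on the capsule: let go and it springs back up.

Things in the scene. Friction and masses are not known exactly. Their poses are not given: they have to be found in the camera images.
- press: Hand press for cement capsules, fixed to the counter: white base 185 (x) x 112 (y) mm, 18 mm high, two white cheeks at the back carrying a steel fork lever, a low aluminium trough in the middle. Origin: centre of the underside; z up, -x its front (roughly towards the robot), over which the lever comes down; y along the trough.
- nest (a point): Centre of the trough's floor, 30 mm to -x of the press's origin, 24 mm above the counter, axes as the press. Floor 41 mm long (y) between end walls 11 mm high, 23 mm wide (x) between rails only 4 mm high; open above; the +y wall has a notch 13 mm wide for the spout. The capsule has 2.5 mm play each way; lying right, its origin is here and its axes are the press's.
- hinge (a point): Pivot of the lever, on its axis (along the press's y), midway between the cheeks, 60 mm to +x of the press's origin, 75 mm above the counter. The lever: two flat steel arms, 82 mm clear between them, the handle bar across their ends 170 mm from the pivot and a cross rod with the presser foot at 90 mm.
- lever (a joint): Turn of the lever, rad: 0 at rest (up, leaning 0.23 rad back from upright), grows as it comes over the front and down, level at 1.80, stop at 2.0. A spring drives it back up all the way (3 to 5 N at the handle); let go at any angle it returns to 0. Free up to 1.2, then clicks 0.14 rad (24 mm at the handle) apart: pawl seated in notch 1 at 1.38, 2 at 1.52, 3 at 1.66, 4 at 1.80, 5 at 1.94.
- handle: Black round handle bar across the lever's end, 18 mm thick, 74 mm long between the arms, turning freely on its rod. Origin: its middle, 170 mm from the pivot; its y axis along the bar (the press's y). Free from above. At rest about 240 mm above the counter and 39 mm to +x of the pivot; at the fourth click 75 mm above the counter, 170 mm to -x of the pivot.
- foot: Sprung presser foot: steel pin with a 14 mm rubber tip. Origin on the lever's cross rod, 90 mm from the pivot; tip 34 mm from it, square to the arms, on the closing side. Springs in up to 16 mm (400 N/m, 1.2 N to start): clear of the capsule at the third click, on its clip with about 3 N at the fourth. At rest it stands clear of a gripper above the trough.
- capsule: The smaller cement capsule: white plastic, lying along its own y, 36 mm long, square end flanges 18 x 18 mm (16 mm round between), a thin 16 mm spout at the +y end and a flat metal clip 14 x 18 mm standing 3 mm out of its top (+z). 10 to 20 g. Origin: middle of its underside, spout not counted. Starts clip up on the mat.
- spout (a point): Tip of the capsule's spout, 34 mm along +y from the capsule's origin and 9 mm above its underside.
- big_capsule: The larger capsule, to be left alone: same shape, 28 mm wide and high, 50 mm long plus a 22 mm spout. Origin: middle of its underside. It lies on the mat beside the smaller one, either may be on either side.
- mat: Lime bib mat, 190 x 240 x 2 mm, lying fixed on the counter (its top at 2 mm). Origin: centre of the underside.
- spatula: Mixing spatula lying on the mat, 155 mm long, 7 mm high. Bystander.
- bottle_big: Amber bottle, 54 mm wide, 115 mm high, to the left of the press. Bystander.
- bottle_small: Small amber bottle, 38 mm wide, 75 mm high. Bystander.
- bottle_white: White bottle, 46 mm wide, 100 mm high. Bystander.
- jar: White lidded jar, 84 mm wide, 76 mm high, beyond the mat. Bystander.
- bur_block: Aluminium bur block, 50 x 85 mm, 45 mm high with the burs, left of the press. Bystander.
- cup: Clear cup, 68 mm wide, 85 mm high, beyond the mat. Bystander.
- pawl_tip (a point): Tip of the sprung pawl that clicks over five teeth of the lever's quadrant, on the press's +y side (60 mm from its middle), 75 mm above the counter. It clicks but does not lock. Force at the handle climbs to about 5.5 N up each tooth, falls to about 1.5 N as the tooth snaps past (crests at 1.33, 1.47, 1.61, 1.75, 1.89 rad) and rises again at the notch.

How it is judged:
By the outcome, as a careful person would: the job done as asked, in the order asked, and still so for the second after the job is handed in, while the arm keeps its last pose, push and grip.
It also fails if it takes over 69 s, if anything falls off the work surface, if the arm or the gripper's body presses on something with over 40 N, if the wrist force passes 120 N, or if a joint passes its speed limit or range.

## Robot

A 6-joint arm with a two-finger parallel gripper is mounted at the origin on the work surface. World frame = base frame: x ahead of the robot, y to its left, z up, the work surface at z = 0. Lengths are in m, angles in rad, forces in N, time in s.
With the tool pointing down it reaches from about 0.225 to 0.875 m from the base axis. Payload 3.4 kg.
Tool frame: the origin (TCP) lies between the finger pads; the fingertips stand manip.tips_ahead ahead of it and the grasp point (between the pads) lies 8 mm behind it (manip.tips_ahead is the distance from the TCP to the fingertips, in m); z points along the fingers, y is the line along which they close (so a half turn about z gives the same grasp; the last joint's range is limited). The gripper opens to 85 mm and grips with 20 to 120 N. Pads are 22 mm wide; open, the fingers measure 114 mm over their backs; the gripper's body (76 mm by 85 mm) begins 54 mm behind the grasp point. The pads swing forward as they close: fully open they stand 13 mm farther back than shut.
Start: joints at [-1.34, 0.276, 1.505, -0, 1.361, -0.121], TCP at [0.198, -0.54, 0.242] pointing down, gripper open.
Joint ranges: [-2.89, 2.89], [-0.75, 2.08], [0.22, 2.7], [-1.18, 4.32], [0.11, 2.71], [-2.7, 2.7]. Speed limits (rad/s): [2.57, 2.57, 3.14, 3.14, 3.14, 3.14].

## Interface

Orientations are given as a 3x3 rotation matrix whose columns are the frame's x, y, z axes.
In Python, from station import manip, read_camera, finder gives the robot as it stands.
- The arm moves only by the tool arm_command, never from a script. Its argument "plan" is a list that holds one entry, the list of rows, each a list of 5 numbers: the finger opening in mm, from 0 to 85.4, then the shift along the world's x, y, z in mm, then the turn about the world's z in rad. In form: [[[jaw, dx, dy, dz, twist], ...]]. A call has exactly 10 rows; each row shifts and turns the commanded pose from where the row before left it; what a row does not reach is not made up. A row lasts 1/10 s, in which the tool goes at most 50 mm and 8.59 degrees, less where a joint would pass 70% of its speed; a pose out of reach is approached as far as the arm can. A call is refused whole if a number of a shift passes 50 or a number of a turn 0.15, either way. A call with a gripper value outside its range is refused whole. The fingers move at their own pace and stop on an object; "force" is the grip in N (left out, the last holds). Time passes only in rows, so rows that do not move let the fingers close, or fill a call up. It gives the time, the measured TCP pose, the force, the opening and the grip force at its end, in the units of the state.
- manip.state(): the state, without advancing time (a new reading comes with each control period).
- read_camera(name): name is "scene" or "top" or "wrist"; returns a dict with "pixels" (384x512x3 uint8, blue, green, red), "fov_y" (degrees; the focal length in pixels is half the picture's height over the tangent of half this angle, whatever the lens; pixels are square), "cx", "cy" (the principal point, pixels), "R" (3x3) and "t" (3): a world point X has camera coordinates R X + t; the wrist camera has in their place "tool_from_camera" (4x4, takes a point from camera to tool coordinates, whose origin is the TCP and whose axes are the flange's). Camera axes: x right, y down, z forward; pixel columns grow to the right and rows downward; lengths in m; the calibration is good to about 2 mm. A picture is of the moment at which its call begins: read the wrist's pose just before it. There is no depth.
- manip.sign_off(): hands the job in; it is judged then, once.
Trained networks look in the newest picture that a camera, given by its name, has taken for a name from the list of things; names that differ only in an ending like _2 or _b are one class to them, and where a whole thing is asked for, a point or a joint stands for the part that bears it (a point fixed in the world has none). Each returns a list of dicts, best first, with "p" (0 to 1); they miss things now and then, are a little off and sometimes report something else, mostly with a low value. They report only what shows in the picture. A call takes as long as a camera call.
- finder.look_for(camera, query): "extent" ([centre column, centre row, width, height] in pixels, round what is visible of it).
The state is a dict: "t": time; "joints": joint angles; "joint_velocities": joint speeds; "tau": joint torques, N m; "tcp_pos": TCP position; "orientation": TCP orientation; "ft_force": force on the tool from outside, world axes, zero at the start; "ft_torque": the same for the moment, N m; "width": opening from 0.0 (shut) to 1.0 (fully open); "grasp_force": force on a finger pad.
Only numpy, scipy, OpenCV 4.12 (cv2) and the standard library are available. Lean on these libraries where they do the work, as an engineer would, in place of code of your own. Each camera call takes 0.05 s, during which the arm holds its last target. There are 200 camera calls.

## Working session

There is one attempt and no reset: what is moved stays moved. The work goes in short steps, Python scripts to look and compute and a tool call to move; the robot and the scene stay as the last step left them, time stands still between calls to the robot, and variables do not carry over. Pictures are saved under pics/ and viewed, at most 10 in all, crops included, and the job is handed in when it is done.

Besides the shell and the picture viewer there is one more tool, called after ">>>" as name(argument=value, ...), one argument or row to a line, values as JSON. arm_command: Moves the arm, as the interface text tells. Its arguments: {"type":"object","properties":{"plan":{"type":"array"},"force":{"type":"number"}},"required":["plan"]}

```bash
mkdir -p pics; ls; cat > h.py <<'E'
import numpy as np, cv2
from station import manip, read_camera, finder
def ray(c,u,v):
    f=c["pixels"].shape[0]/2/np.tan(np.radians(c["fov_y"])/2)
    d=np.array([(u-c["cx"])/f,(v-c["cy"])/f,1.])
    if "R" in c:
        R=np.array(c["R"]);t=np.array(c["t"]); return -R.T@t, R.T@d
    T=np.array(c["tool_from_camera"]);s=c["s"];Ro=np.array(s["orientation"]);p=np.array(s["tcp_pos"])
    return p+Ro@T[:3,3], Ro@(T[:3,:3]@d)
def onz(c,u,v,z):
    o,d=ray(c,u,v); return o+d*(z-o[2])/d[2]
def proj(c,X):
    f=c["pixels"].shape[0]/2/np.tan(np.radians(c["fov_y"])/2)
    if "R" in c: q=np.array(c["R"])@X+np.array(c["t"])
    else:
        T=np.array(c["tool_from_camera"]);s=c["s"];q=np.array(s["orientation"]).T@(np.array(X)-s["tcp_pos"]);q=T[:3,:3].T@(q-T[:3,3])
    return [c["cx"]+f*q[0]/q[2], c["cy"]+f*q[1]/q[2]]
def cam(n):
    s=manip.state(); c=read_camera(n); c["s"]=s; return c
E
python3 - <<'E'
from h import *
print(manip.tips_ahead); s=manip.state(); print(s)
for n in ("scene","top"):
    c=cam(n); cv2.imwrite(f"pics/{n}0.png",c["pixels"])
    for q in ("press","capsule","big_capsule","mat","handle","spatula","spout"):
        for d in finder.look_for(n,q)[:3]:
            e=d["extent"]; print(n,q,round(d["p"],2),np.round(e),np.round(onz(c,e[0],e[1],0.01),3))
E
```

```text
pics
0.011
{'t': 0.0, 'joints': array([-1.34000877e+00,  2.76642180e-01,  1.50609271e+00, -1.67880545e-06,
        1.36070831e+00, -1.20952614e-01]), 'joint_velocities': array([ 1.18802187e-03, -8.82012739e-04, -1.71075654e-03, -3.93941867e-05,
       -7.14810757e-04, -1.28270987e-03]), 'tau': array([ 2.38640183e-03, -4.16762209e+01, -2.45803231e+01,  9.80895288e-05,
        1.08137535e-02, -2.19918121e-05]), 'tcp_pos': array([ 0.19801371, -0.53931083,  0.24142889]), 'orientation': array([[ 9.38774517e-01,  3.44531894e-01, -4.24899974e-04],
       [ 3.44532085e-01, -9.38772815e-01,  1.80110531e-03],
       [ 2.21653679e-04, -1.83722344e-03, -9.99998288e-01]]), 'ft_force': array([0.86915569, 0.33742995, 0.02458908]), 'ft_torque': array([ 0.02535996, -0.00769251,  0.03675135]), 'grasp_force': 0.0, 'width': 0.9990902451759087}
scene press 0.57 [283. 208.  82.  84.] [0.558 0.147 0.01 ]
scene press 0.47 [298. 197.  42.  59.] [0.57  0.211 0.01 ]
scene capsule 0.73 [164. 312.  18.  19.] [ 0.511 -0.311  0.01 ]
scene big_capsule 0.54 [193. 278.  21.  24.] [ 0.503 -0.195  0.01 ]
scene mat 0.64 [167. 299. 116. 104.] [ 0.492 -0.279  0.01 ]
scene handle 0.74 [307. 179.  24.  18.] [0.552 0.292 0.01 ]
scene spatula 0.74 [153. 282.  39.  43.] [ 0.429 -0.263  0.01 ]
scene spatula 0.21 [308. 177.  25.  20.] [0.547 0.3   0.01 ]
scene spout 0.55 [163. 315.  14.  14.] [ 0.515 -0.318  0.01 ]
top press 0.69 [232. 182.  40.  75.] [0.591 0.093 0.01 ]
top capsule 0.51 [342. 206.  10.   4.] [ 0.503 -0.309  0.01 ]
top big_capsule 0.51 [311. 205.  20.   6.] [ 0.506 -0.196  0.01 ]
top mat 0.86 [330. 211.  69.  57.] [ 0.483 -0.265  0.01 ]
top handle 0.46 [231. 162.  34.  25.] [0.666 0.096 0.01 ]
top handle 0.41 [236. 156.  19.   9.] [0.687 0.078 0.01 ]
top spatula 0.63 [233. 184.  44.  69.] [0.584 0.088 0.01 ]
top spatula 0.51 [326. 229.  41.   5.] [ 0.42  -0.251  0.01 ]
top spout 0.53 [343. 206.  12.   3.] [ 0.504 -0.314  0.01 ]
```

```bash
python3 - <<'E'
import cv2,numpy as np
a=cv2.imread("pics/top0.png")[130:260,150:400]; b=cv2.imread("pics/scene0.png")[140:350,100:350]
a=cv2.resize(a,None,fx=3.1,fy=3.1,interpolation=2)[:400]
cv2.imwrite("pics/a.png",a); cv2.imwrite("pics/b.png",cv2.resize(b,None,fx=2.8,fy=2.8,interpolation=2))
E
```

```text
(no output)
```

View pics/a.png

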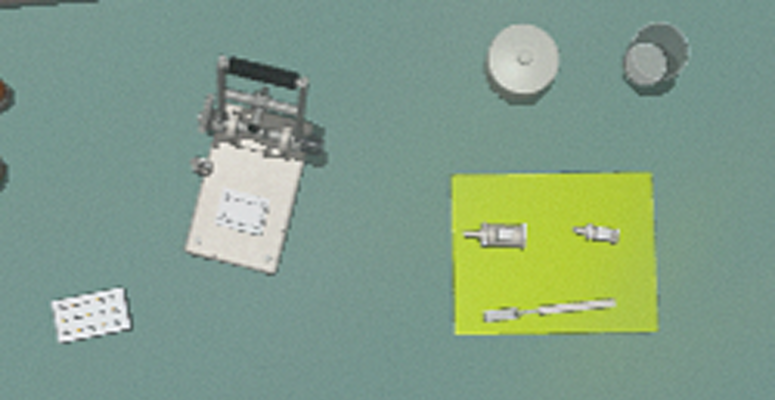

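View pics/b.png

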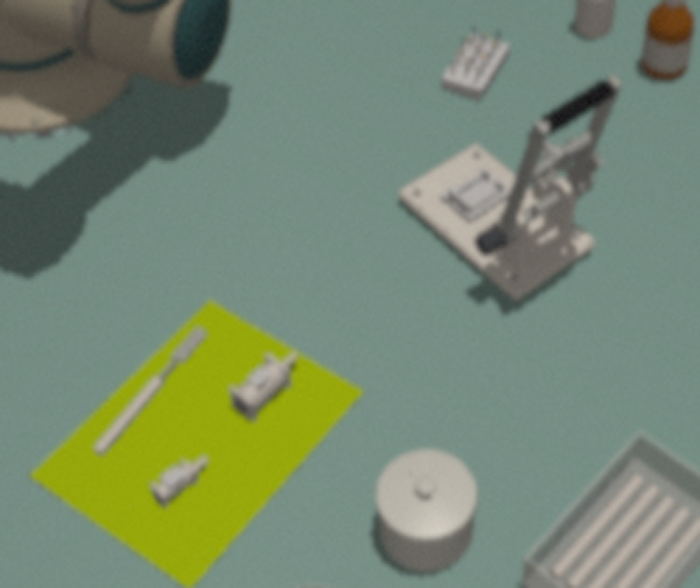

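>>> arm_command(
  plan=[
    [[60,30,23,-3,0.105],[60,30,23,-3,0.105],[60,30,23,-3,0.105],[60,30,23,-3,0.105],[60,30,23,-3,0.105],[60,30,23,-3,0.105],[60,30,23,-3,0.105],[60,30,23,-3,0.105],[60,30,23,-3,0.105],[60,30,23,-3,0.105]],
  ],
  force=25,
)

```text
t: 1.8
tcp_pos: [0.4993, -0.3088, 0.2123]
orientation: [[0.164, 0.986, 0.0], [0.986, -0.164, -0.0], [-0.0, 0.0, -1.0]]
ft_force: [1.0, -1.1, 0.1]
width: 0.702
grasp_force: 0.0
```

```bash
python3 - <<'E'
from h import *
c=cam("wrist"); s=c["s"]; print(s["t"],s["tcp_pos"],s["orientation"][:,1],s["ft_force"],np.round(c["tool_from_camera"],3),c["fov_y"])
cv2.imwrite("pics/w1.png",c["pixels"])
for q in ("capsule","big_capsule","spout"):
    for d in finder.look_for("wrist",q)[:3]:
        e=d["extent"]; print(q,round(d["p"],2),np.round(e),np.round(onz(c,e[0],e[1],0.015),3))
E
```

```text
1.8 [ 0.49932348 -0.30876635  0.21233866] [ 9.86491528e-01 -1.63811765e-01  4.13221060e-04] [ 0.99474206 -1.12138341  0.1187242 ] [[ 0.    -0.958 -0.288  0.075]
 [ 1.     0.    -0.     0.   ]
 [ 0.    -0.288  0.958 -0.133]
 [ 0.     0.     0.     1.   ]] 63.435691437729886
capsule 0.58 [268. 168.  23.  45.] [ 0.51  -0.306  0.015]
big_capsule 0.61 [248.  47.  37.  83.] [ 0.509 -0.184  0.015]
spout 0.91 [268. 169.  18.  52.] [ 0.51  -0.306  0.015]
```

View pics/w1.png

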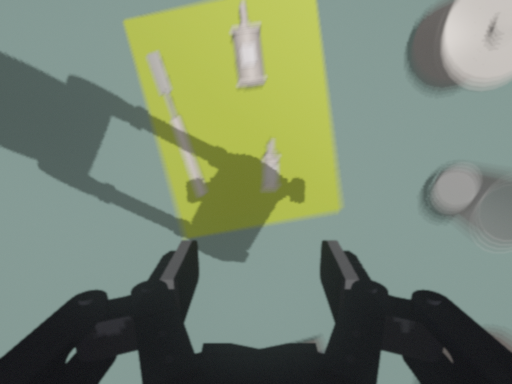

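>>> arm_command(
  plan=[
    [[40,2,0,-15,0],[40,2,0,-15,0],[40,2,0,-15,0],[40,2,0,-15,0],[40,2,0,-15,0],[40,0,0,-15,0],[40,0,0,-15,0],[40,0,0,-15,0],[40,0,0,0,0],[40,0,0,0,0]],
  ],
)

```text
t: 3.0
tcp_pos: [0.5074, -0.3107, 0.0926]
orientation: [[0.17, 0.985, -0.0], [0.985, -0.17, -0.0], [-0.0, -0.0, -1.0]]
ft_force: [0.2, -1.1, 0.6]
width: 0.468
grasp_force: 0.0
```

```bash
python3 - <<'E'
from h import *
c=cam("wrist"); s=c["s"]; print(s["t"],s["tcp_pos"],s["orientation"][:,1],s["ft_force"])
cv2.imwrite("pics/w2f.png",c["pixels"])
cv2.imwrite("pics/w2.png",cv2.resize(c["pixels"][120:320,150:400],None,fx=3,fy=3,interpolation=2))
for q in ("capsule","spout"):
    for d in finder.look_for("wrist",q)[:3]:
        e=d["extent"]; print(q,round(d["p"],2),np.round(e),np.round(onz(c,e[0],e[1],0.015),3))
E
```

```text
3.0 [ 0.50743387 -0.31074834  0.09260031] [ 9.85469677e-01 -1.69851353e-01 -1.81903936e-04] [ 0.19109978 -1.06360533  0.63500354]
capsule 0.89 [262. 200.  28.  72.] [ 0.511 -0.304  0.015]
spout 0.97 [259. 202.  27.  75.] [ 0.509 -0.305  0.015]
```

View pics/w2.png

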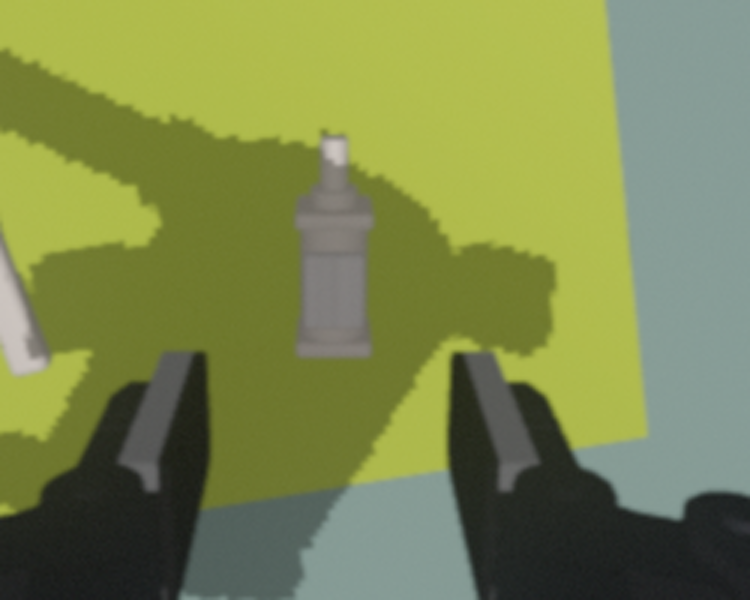

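```bash
python3 - <<'E'
from h import *
s=manip.state(); c=cam("wrist")
R=np.array(s["orientation"])
for n,x,y,z in (("spout",335,137,.011),("front flange outer top",335,200,.02),("rear outer top",334,355,.02),("clip mid",334,290,.023)):
    P=onz(c,150+x/3,120+y/3,z); print(n,np.round(P,4),"tool",np.round(R.T@(P-s["tcp_pos"]),4))
# press from top camera
t=cam("top")
def a(x,y): return 150+x/3.1,130+y/3.1
for n,x,y,z in (("fl",185,252,.018),("fr",277,272,.018),("trough",243,212,.03),("tr tl",222,187,.035),("tr bl",217,228,.035),("tr br",265,236,.035),("tr tr",270,197,.035),("handle l",230,67,.24),("handle r",300,80,.24)):
    print(n,np.round(onz(t,*a(x,y),z),4))
E
```

```text
spout [ 0.5158 -0.2805  0.011 ] tool [0.031  0.002  0.0824]
front flange outer top [ 0.5135 -0.2932  0.02  ] tool [0.0182 0.002  0.0734]
rear outer top [ 0.5069 -0.3314  0.02  ] tool [-0.0206  0.0018  0.0734]
clip mid [ 0.5098 -0.3137  0.023 ] tool [-0.0027  0.0018  0.0704]
fl [0.4837 0.1727 0.018 ]
fr [0.4602 0.0649 0.018 ]
trough [0.5297 0.1044 0.03  ]
tr tl [0.5585 0.1289 0.035 ]
tr bl [0.5106 0.1344 0.035 ]
tr br [0.5012 0.0785 0.035 ]
tr tr [0.5468 0.0728 0.035 ]
handle l [0.6628 0.1093 0.24  ]
handle r [0.6491 0.0362 0.24  ]
```

>>> arm_command(
  plan=[
    [[40,1.7,-2.4,-10,0],[40,0,0,-20,0],[40,0,0,-20,0],[40,0,0,-13,0],[40,0,0,-8,0],[40,0,0,-2,0],[12,0,0,0,0],[12,0,0,0,0],[12,0,0,0,0],[12,0,0,0,0]],
  ],
  force=25,
)

```text
t: 4.25
tcp_pos: [0.5102, -0.3125, 0.02]
orientation: [[0.168, 0.986, 0.001], [0.986, -0.168, -0.001], [-0.001, 0.001, -1.0]]
ft_force: [0.1, -0.3, 1.3]
width: 0.177
grasp_force: 26.0
```

>>> arm_command(
  plan=[
    [[12,0,0,5,0],[12,0,0,25,0],[12,0,0,40,0],[12,2,20,30,-0.01],[12,3,40,10,-0.01],[12,3,45,0,-0.01],[12,3,45,0,-0.01],[12,3,45,0,-0.005],[12,3,45,0,0],[12,3,45,0,0]],
  ],
)

```text
t: 5.25
tcp_pos: [0.5298, -0.0255, 0.13]
orientation: [[0.213, 0.977, 0.001], [0.977, -0.213, -0.0], [0.0, 0.001, -1.0]]
ft_force: [1.0, -1.3, 0.6]
width: 0.17
grasp_force: 25.9
```

>>> arm_command(
  plan=[
    [[12,0,40,0,0],[12,0,30,0,0],[12,0,10,0,0],[12,0,0,0,0],[12,0,0,0,0],[12,0,0,0,0],[12,0,0,0,0],[12,0,0,0,0],[12,0,0,0,0],[12,0,0,0,0]],
  ],
)

```text
t: 6.25
tcp_pos: [0.5298, 0.0524, 0.1293]
orientation: [[0.213, 0.977, -0.0], [0.977, -0.213, -0.0], [-0.0, -0.0, -1.0]]
ft_force: [-0.9, 0.2, -0.5]
width: 0.173
grasp_force: 25.9
```

```bash
python3 - <<'E'
from h import *
c=cam("wrist"); s=c["s"]; print(s["t"],s["tcp_pos"],s["orientation"][:,1],s["ft_force"])
cv2.imwrite("pics/w3f.png",c["pixels"])
cv2.imwrite("pics/w3.png",cv2.resize(c["pixels"][60:310,120:420],None,fx=2.4,fy=2.4,interpolation=2))
E
```

```text
6.25 [0.52983893 0.05243262 0.12928103] [ 9.77072224e-01 -2.12908124e-01 -5.60602806e-06] [-0.90575191  0.21925458 -0.49989792]
```

View pics/w3.png

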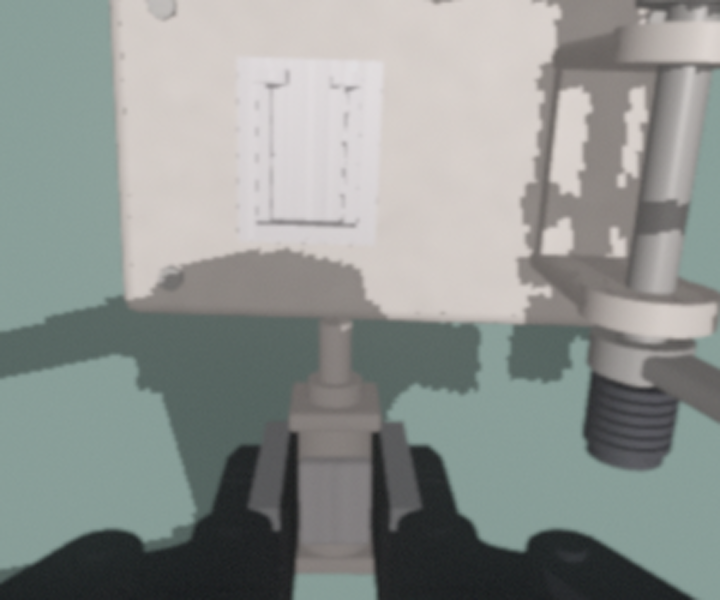

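```bash
python3 - <<'E'
from h import *
s=manip.state(); c=cam("wrist"); c["s"]=s
R=np.array(s["orientation"])
def P(x,y,z): return onz(c,120+x/2.4,60+y/2.4,z)
L=dict(l0=(114,5,.018),l1=(127,295,.018),b0=(132,308,.018),b1=(530,322,.018),
 ot_tl=(237,58,.035),ot_tr=(383,60,.035),ot_bl=(240,238,.035),ot_br=(376,242,.035),
 i_l0=(268,88,.028),i_l1=(271,218,.028),i_r0=(345,88,.028),i_r1=(347,218,.028),i_b0=(258,222,.024),i_b1=(355,224,.024),
 flt=(272,73,.035),frt=(345,73,.035),
 cap_ff_l=(290,428,0),)
for k,v in L.items():
    if v[2]: p=P(*v); print(k,np.round(p,4),"tool",np.round((R.T@(p-s["tcp_pos"]))[:2],4))
a=P(*L["l1"])-P(*L["l0"]); b=P(*L["b1"])-P(*L["b0"])
print("yaw from left edge",np.arctan2(-a[0],a[1])-0, np.arctan2(a[0],-a[1]),"bottom",np.arctan2(b[1],b[0]),"tool",np.arctan2(R[1,1],R[0,1]))
# held capsule features
for k,(x,y,dz) in dict(spout=(335,325,-0.003),ffl=(289,412,.0062),ffr=(381,412,.0062),rl=(296,570,.006),rr=(373,570,.006)).items():
    p=P(x,y,s["tcp_pos"][2]+dz); print(k,"tool",np.round((R.T@(p-s["tcp_pos"]))[:2],4))
E
```

```text
l0 [0.4865 0.1661 0.018 ] tool [ 0.1017 -0.0665]
l1 [0.464  0.0781 0.018 ] tool [ 0.0109 -0.0698]
b0 [0.4643 0.0733 0.018 ] tool [ 0.0064 -0.0685]
b1 [0.5958 0.0397 0.018 ] tool [0.0014 0.0672]
ot_tl [0.521  0.1422 0.035 ] tool [ 0.0858 -0.0277]
ot_tr [0.5619 0.1328 0.035 ] tool [0.0852 0.0143]
ot_bl [0.5089 0.0914 0.035 ] tool [ 0.0335 -0.0287]
ot_br [0.5495 0.0813 0.035 ] tool [0.0323 0.0131]
i_l0 [0.5272 0.1326 0.028 ] tool [ 0.0776 -0.0196]
i_l1 [0.5189 0.0944 0.028 ] tool [ 0.0386 -0.0196]
i_r0 [0.5498 0.1277 0.028 ] tool [0.0776 0.0035]
i_r1 [0.5422 0.0894 0.028 ] tool [0.0386 0.0043]
i_b0 [0.514  0.0935 0.024 ] tool [ 0.0367 -0.0242]
i_b1 [0.5443 0.0863 0.024 ] tool [0.036  0.0069]
flt [0.5299 0.1361 0.035 ] tool [ 0.0817 -0.0177]
frt [0.5505 0.1316 0.035 ] tool [0.0817 0.0034]
yaw from left edge 2.890947725771175 -0.25064492781861836 bottom -0.25067588783797223 tool -0.21432690347973485
spout tool [0.0334 0.0004]
ffl tool [ 0.0194 -0.0081]
ffr tool [0.0194 0.0088]
rl tool [-0.0144 -0.0073]
rr tool [-0.0144  0.0079]
```

>>> arm_command(
  plan=[
    [[12,1,10,0,-0.012],[12,1,15,0,-0.012],[12,1,15,0,-0.012],[12,1,12,0,0],[12,1.3,8.6,0,0],[12,0,0,-20,0],[12,0,0,-25,0],[12,0,0,-15,0],[12,0,0,-9,0],[12,0,0,0,0]],
  ],
)

```text
t: 7.35
tcp_pos: [0.5344, 0.1133, 0.0592]
orientation: [[0.247, 0.969, -0.002], [0.969, -0.247, -0.0], [-0.001, -0.002, -1.0]]
ft_force: [-0.5, 0.2, -0.0]
width: 0.167
grasp_force: 25.9
```

```bash
python3 - <<'E'
from h import *
c=cam("wrist"); s=c["s"]; print(s["t"],s["tcp_pos"],s["orientation"][:,1],s["ft_force"])
cv2.imwrite("pics/w4f.png",c["pixels"])
cv2.imwrite("pics/w4.png",cv2.resize(c["pixels"][150:350,150:400],None,fx=3,fy=3,interpolation=2))
E
```

```text
7.35 [0.53439596 0.1133142  0.05921122] [ 0.96895049 -0.24724439 -0.00227264] [-0.45491676  0.1591753  -0.04060259]
```

View pics/w4.png

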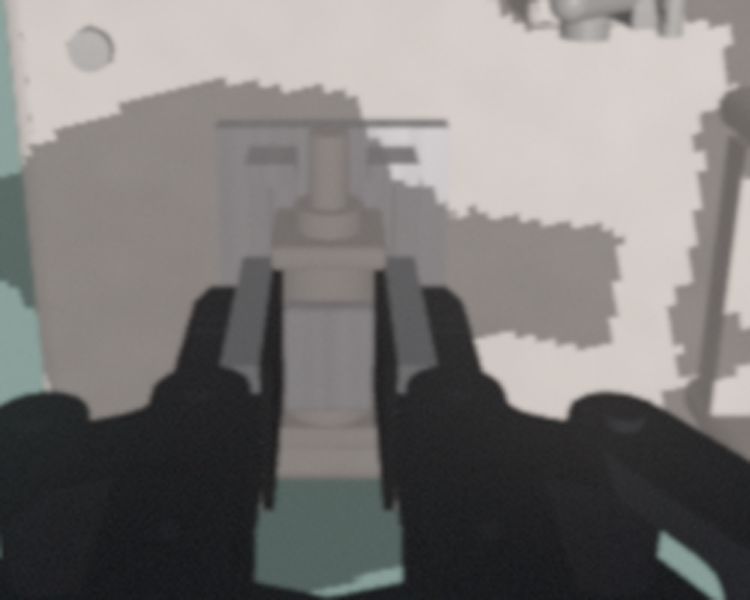

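```bash
python3 - <<'E'
from h import *
import sys
s=manip.state(); c=cam("wrist"); c["s"]=s
a=-.25; X=np.array([np.cos(a),np.sin(a)]);Y=np.array([-np.sin(a),np.cos(a)]); N=np.array([.5351,.1116])
def pr(x,y,z):
    q=N+X*x/1e3+Y*y/1e3; u,v=proj(c,np.array([*q,z/1e3])); return np.round([(u-150)*3,(v-150)*3])
for p in [(-6.5,20.5,35),(6.5,20.5,35),(6.5,20.5,24),(6.5,26.2,35),(11.5,20.5,35),(21,26.2,35),(-21,26.2,35),(-21,26.2,18),(21,26.2,18),(-62.5,26,18),(-62.5,0,18),(6.5,23.5,35),(6.5,23.5,28)]: print(p,pr(*p))
u=s["tcp_pos"][2]*1e3-18
for p in [(0,34,u+9),(-9,18,u+18),(9,18,u+18),(-9,-18,u+18),(9,-18,u+18),(9,18,u)]: print("cap",p,pr(*p))
E
```

```text
(-6.5, 20.5, 35) [293. 178.]
(6.5, 20.5, 35) [365. 178.]
(6.5, 20.5, 24) [363. 159.]
(6.5, 26.2, 35) [366. 148.]
(11.5, 20.5, 35) [393. 178.]
(21, 26.2, 35) [447. 148.]
(-21, 26.2, 35) [211. 148.]
(-21, 26.2, 18) [221. 121.]
(21, 26.2, 18) [437. 121.]
(-62.5, 26, 18) [  9. 122.]
(-62.5, 0, 18) [ 22. 245.]
(6.5, 23.5, 35) [365. 162.]
(6.5, 23.5, 28) [364. 150.]
cap (0, 34, np.float64(51.116635350958646)) [329. 132.]
cap (-9, 18, np.float64(60.116635350958646)) [271. 248.]
cap (9, 18, np.float64(60.116635350958646)) [388. 248.]
cap (-9, -18, np.float64(60.116635350958646)) [275. 448.]
cap (9, -18, np.float64(60.116635350958646)) [383. 448.]
cap (9, 18, np.float64(42.116635350958646)) [381. 206.]
```

>>> arm_command(
  plan=[
    [[12,0.8,-0.2,0,0],[12,0,0,0,0],[12,0,0,-3,0],[12,0,0,-4,0],[12,0,0,-4,0],[12,0,0,-3,0],[12,0,0,-1,0],[12,0,0,-1,0],[12,0,0,0,0],[12,0,0,0,0]],
  ],
)

```text
t: 8.45
tcp_pos: [0.536, 0.1132, 0.0444]
orientation: [[0.247, 0.969, 0.0], [0.969, -0.247, -0.0], [0.0, 0.0, -1.0]]
ft_force: [-0.2, 0.1, 0.6]
width: 0.168
grasp_force: 25.9
```

>>> arm_command(
  plan=[
    [[12,0,0,-1,0],[12,0,0,-0.8,0],[12,0,0,0,0],[12,0,0,0,0],[12,0,0,0,0],[12,0,0,0,0],[12,0,0,0,0],[12,0,0,0,0],[12,0,0,0,0],[12,0,0,0,0]],
  ],
)

```text
t: 9.45
tcp_pos: [0.5359, 0.1132, 0.0425]
orientation: [[0.247, 0.969, 0.0], [0.969, -0.247, -0.0], [-0.0, 0.0, -1.0]]
ft_force: [-1.2, 0.4, -0.5]
width: 0.174
grasp_force: 25.9
```

```bash
python3 - <<'E'
from h import *
c=cam("wrist"); s=c["s"]; print(s["t"],s["tcp_pos"],s["ft_force"])
cv2.imwrite("pics/w5.png",cv2.resize(c["pixels"][150:350,150:400],None,fx=3,fy=3,interpolation=2))
E
```

```text
9.45 [0.53593843 0.11316117 0.0425157 ] [-1.2047842   0.36525579 -0.50333245]
```

View pics/w5.png

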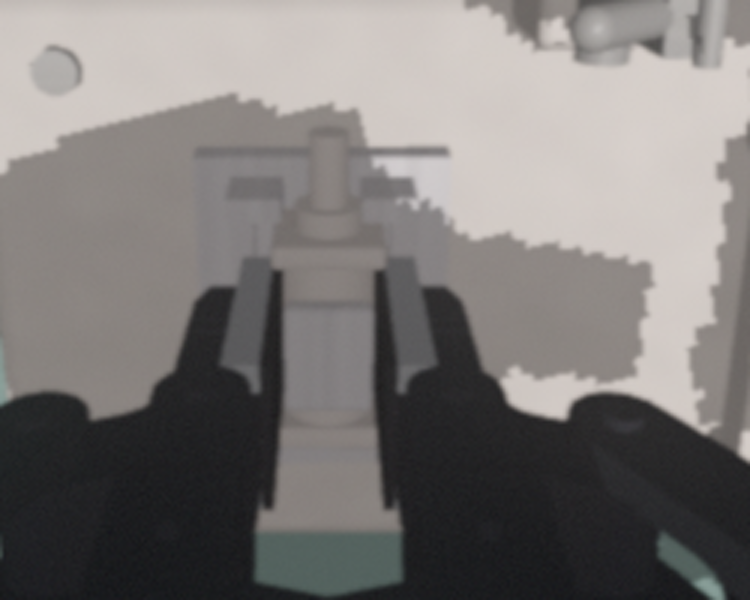

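>>> arm_command(
  plan=[
    [[12,-1.0,0.25,0,0],[12,0,0,-0.3,0],[12,0,0,0,0],[20,0,0,0,0],[26,0,0,0,0],[34,0,0,0,0],[40,0,0,0,0],[40,0,0,0,0],[40,0,0,10,0],[40,0,0,20,0]],
  ],
)

```text
t: 10.5
tcp_pos: [0.5337, 0.1133, 0.0717]
orientation: [[0.247, 0.969, -0.003], [0.969, -0.247, -0.0], [-0.001, -0.003, -1.0]]
ft_force: [0.4, 0.1, -0.2]
width: 0.464
grasp_force: 0.0
```

>>> arm_command(
  plan=[
    [[40,0,0,20,0],[40,-4,-6,15,0],[40,-5,-10,0,0],[40,-5,-10,0,0],[40,0,0,0,0],[40,0,0,0,0],[40,0,0,0,0],[40,0,0,0,0],[40,0,0,0,0],[40,0,0,0,0]],
  ],
)

```text
t: 11.5
tcp_pos: [0.521, 0.0876, 0.1071]
orientation: [[0.247, 0.969, -0.0], [0.969, -0.247, -0.0], [-0.0, -0.0, -1.0]]
ft_force: [-1.2, 0.0, 0.1]
width: 0.466
grasp_force: 0.0
```

```bash
python3 - <<'E'
from h import *
c=cam("wrist"); s=c["s"]; print(s["t"],s["tcp_pos"],s["ft_force"])
cv2.imwrite("pics/w6.png",cv2.resize(c["pixels"][80:330,120:420],None,fx=2.4,fy=2.4,interpolation=2))
for n in ("scene","top"):
    c=cam(n)
    for q in ("handle","foot","lever"):
        for d in finder.look_for(n,q)[:2]:
            e=d["extent"]; print(n,q,round(d["p"],2),np.round(e),np.round(onz(c,e[0],e[1],0.24),3))
E
```

```text
11.5 [0.52100079 0.08761397 0.10706522] [-1.19795348  0.03358301  0.12263533]
scene handle 0.64 [306. 178.  22.  18.] [0.659 0.077 0.24 ]
scene lever 0.58 [298. 199.  49.  59.] [0.681 0.008 0.24 ]
top handle 0.55 [231. 158.  38.  25.] [0.641 0.087 0.24 ]
top handle 0.53 [236. 153.  16.  13.] [0.657 0.072 0.24 ]
top lever 0.72 [232. 160.  36.  24.] [0.636 0.083 0.24 ]
```

View pics/w6.png

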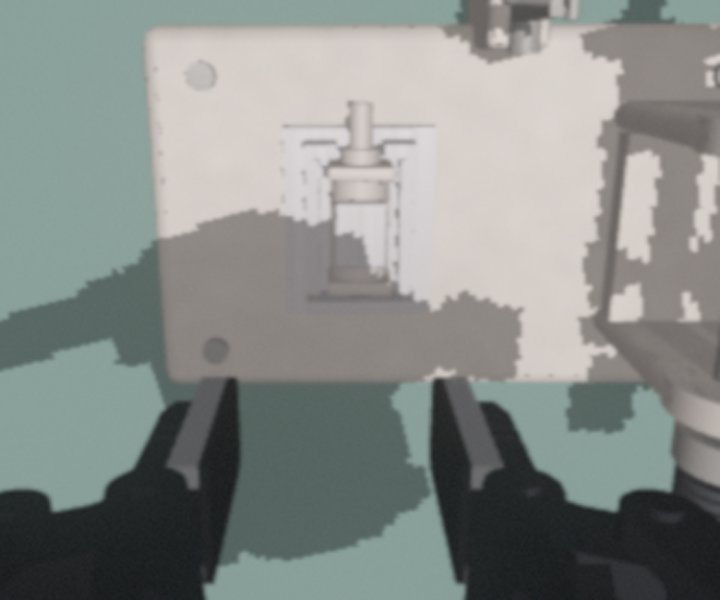

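>>> arm_command(
  plan=[
    [[50,0,0,35,0],[50,0,0,45,0],[50,0,0,45,0],[50,0,0,45,0],[50,15,0,13,0],[50,35,-2,0,0],[50,35,-2,0,0],[50,35,-2,0,0],[50,19,-1.6,0,0],[50,0,0,0,0]],
  ],
)

```text
t: 12.95
tcp_pos: [0.6622, 0.0793, 0.2887]
orientation: [[0.248, 0.969, -0.0], [0.969, -0.248, -0.0], [-0.0, -0.0, -1.0]]
ft_force: [-1.0, -0.0, -0.6]
width: 0.584
grasp_force: 0.0
```

```bash
python3 - <<'E'
from h import *
c=cam("wrist"); s=c["s"]; print(s["t"],s["tcp_pos"],s["orientation"][:,1],s["ft_force"])
cv2.imwrite("pics/w7.png",c["pixels"])
a=-.25; X=np.array([np.cos(a),np.sin(a)]);Y=np.array([-np.sin(a),np.cos(a)]); N=np.array([.535,.112])
for x,y,z in [(129,-37,.2405),(129,0,.2405),(129,37,.2405)]: print(proj(c,np.array([*(N+X*x/1e3+Y*y/1e3),z])))
E
```

```text
12.95 [0.66220129 0.07931373 0.28867262] [ 9.68737547e-01 -2.48087770e-01 -1.53756411e-04] [-1.00820071 -0.00768776 -0.61807681]
[np.float64(255.44094718308062), np.float64(276.9557663963292)]
[np.float64(255.21573778179814), np.float64(224.9878440668909)]
[np.float64(254.96439636759726), np.float64(166.98986078119944)]
```

View pics/w7.png

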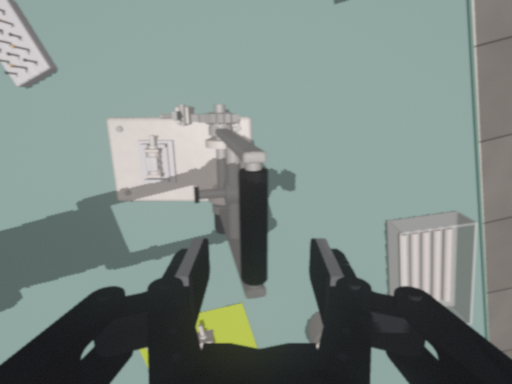

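>>> arm_command(
  plan=[
    [[50,-2,0.5,-10,0],[50,0,0,-20,0],[50,0,0,-18,0],[50,0,0,-8,0],[50,0,0,0,0],[14,0,0,0,0],[14,0,0,0,0],[14,0,0,0,0],[14,0,0,0,0],[14,0,0,0,0]],
  ],
  force=30,
)

```text
t: 14.0
tcp_pos: [0.6592, 0.0802, 0.2355]
orientation: [[0.247, 0.969, 0.004], [0.969, -0.247, -0.0], [0.001, 0.004, -1.0]]
ft_force: [2.1, -0.8, 3.8]
width: 0.194
grasp_force: 29.7
```

```bash
cat > tr.py <<'E'
import numpy as np,sys
a=-.25
def b(t): f=t-.23; return np.array([-170*np.sin(f)*np.cos(a),-170*np.sin(f)*np.sin(a),170*np.cos(f)])
def tab(ts):
    q=np.round([b(t) for t in ts],1); print(np.round(np.diff(q,axis=0),1).tolist())
E
python3 -c "
from tr import *
tab(np.linspace(0,1.1,11)); tab(1.1+np.arange(11)*.028); tab(1.38+np.arange(0,21)*.028)
from h import *; s=manip.state(); print(s['tcp_pos'],s['ft_force'])"
```

```text
[[-17.9, 4.6, 3.3], [-18.1, 4.6, 1.2], [-18.0, 4.6, -0.8], [-17.9, 4.6, -2.9], [-17.5, 4.4, -4.9], [-16.9, 4.3, -6.9], [-16.0, 4.1, -8.7], [-15.0, 3.9, -10.5], [-13.8, 3.5, -12.1], [-12.4, 3.1, -13.6]]
[[-2.9, 0.8, -3.7], [-2.8, 0.7, -3.7], [-2.8, 0.7, -3.9], [-2.6, 0.7, -3.9], [-2.5, 0.6, -4.0], [-2.4, 0.6, -4.0], [-2.3, 0.6, -4.2], [-2.1, 0.6, -4.2], [-2.1, 0.5, -4.2], [-1.9, 0.5, -4.4]]
[[-1.9, 0.5, -4.3], [-1.7, 0.4, -4.5], [-1.6, 0.4, -4.4], [-1.4, 0.4, -4.5], [-1.4, 0.3, -4.6], [-1.2, 0.3, -4.6], [-1.1, 0.3, -4.6], [-0.9, 0.2, -4.7], [-0.9, 0.3, -4.6], [-0.7, 0.1, -4.7], [-0.6, 0.2, -4.8], [-0.4, 0.1, -4.7], [-0.3, 0.1, -4.7], [-0.2, 0.0, -4.8], [-0.1, 0.1, -4.8], [0.0, -0.1, -4.7], [0.2, 0.0, -4.8], [0.4, -0.1, -4.7], [0.4, -0.1, -4.8], [0.6, -0.1, -4.7]]
[0.65920053 0.08018171 0.23546524] [ 2.13396362 -0.76553056  3.78475853]
```

>>> arm_command(
  plan=[
    [[14,-17.9,4.6,3.3,0],[14,-18.1,4.6,1.2,0],[14,-18,4.6,-0.8,0],[14,-17.9,4.6,-2.9,0],[14,-17.5,4.4,-4.9,0],[14,-16.9,4.3,-6.9,0],[14,-16,4.1,-8.7,0],[14,-15,3.9,-10.5,0],[14,-13.8,3.5,-12.1,0],[14,-12.4,3.1,-13.6,0]],
  ],
)

```text
t: 15.0
tcp_pos: [0.4952, 0.1215, 0.179]
orientation: [[0.247, 0.969, 0.004], [0.969, -0.247, -0.001], [-0.0, 0.004, -1.0]]
ft_force: [4.2, -2.4, 0.9]
width: 0.197
grasp_force: 29.7
```

```bash
cat >> tr.py <<'E'
def where():
    from station import manip
    s=manip.state(); p=s['tcp_pos']; H=np.array([.6222,.0898]);X=np.array([np.cos(a),np.sin(a)])
    x=-(p[:2]-H)@X; z=p[2]+.008-.075
    print(s['t'],p,'th',np.arctan2(x,z)+.23,'r',np.hypot(x,z),'side',(p[:2]-H)@np.array([.247,.969]),'F',s['ft_force'],'w',s['width'],s['grasp_force'])
E
python3 -c "from tr import *; where()"
```

```text
15.0 [0.4951672  0.12151546 0.17898402] th 1.093235872451858 r 0.17228794430439753 side -0.0006448203770400814 F [ 4.17260885 -2.3645508   0.92998627] w 0.19747204636217777 29.69868779182434
```

>>> arm_command(
  plan=[
    [[14,-2.9,0.8,-3.7,0],[14,-2.8,0.7,-3.7,0],[14,-2.8,0.7,-3.9,0],[14,-2.6,0.7,-3.9,0],[14,-2.5,0.6,-4,0],[14,-2.4,0.6,-4,0],[14,-2.3,0.6,-4.2,0],[14,-2.1,0.6,-4.2,0],[14,-2.1,0.5,-4.2,0],[14,-1.9,0.5,-4.4,0]],
  ],
)

```text
t: 16.0
tcp_pos: [0.4708, 0.1278, 0.1383]
orientation: [[0.247, 0.969, 0.002], [0.969, -0.247, -0.001], [-0.001, 0.002, -1.0]]
ft_force: [3.0, -4.6, 6.7]
width: 0.198
grasp_force: 30.8
```

```bash
sed -i 's/+.008-.075/+.005-.075/' tr.py; python3 -c "from tr import *; where()"
```

```text
16.0 [0.47079351 0.12777824 0.13832733] th 1.3881949681454069 r 0.1703950041746604 side -0.0005964904035815848 F [ 3.02092269 -4.56254202  6.69914968] w 0.19799709177898386 30.838547945022583
```

>>> arm_command(
  plan=[
    [[14,-1.9,0.5,-4.3,0],[14,-1.7,0.4,-4.5,0],[14,-1.6,0.4,-4.4,0],[14,-1.4,0.4,-4.5,0],[14,-1.4,0.3,-4.6,0],[14,0,0,0,0],[14,0,0,0,0],[14,0,0,0,0],[14,0,0,0,0],[14,0,0,0,0]],
  ],
)

```text
t: 17.0
tcp_pos: [0.4631, 0.1297, 0.1162]
orientation: [[0.247, 0.969, 0.002], [0.969, -0.247, -0.001], [-0.001, 0.002, -1.0]]
ft_force: [3.1, -5.6, 2.7]
width: 0.199
grasp_force: 30.7
```

```bash
python3 -c "from tr import *; where()"
```

```text
17.0 [0.46307396 0.12973724 0.11622299] th 1.5261705051274275 r 0.17044703618872567 side -0.0006049456248379126 F [ 3.09578078 -5.63097032  2.67362561] w 0.19869352661785222 30.676952004432678
```

>>> arm_command(
  plan=[
    [[14,-1.2,0.3,-4.6,0],[14,-1.1,0.3,-4.6,0],[14,-0.9,0.2,-4.7,0],[14,-0.9,0.3,-4.6,0],[14,-0.7,0.1,-4.7,0],[14,0,0,0,0],[14,0,0,0,0],[14,0,0,0,0],[14,0,0,0,0],[14,0,0,0,0]],
  ],
)

```text
t: 18.0
tcp_pos: [0.4584, 0.1309, 0.0931]
orientation: [[0.247, 0.969, 0.002], [0.969, -0.247, -0.001], [-0.001, 0.002, -1.0]]
ft_force: [3.2, -4.2, 3.4]
width: 0.195
grasp_force: 30.8
```

```bash
python3 -c "from tr import *; where()"
```

```text
18.0 [0.45838544 0.13093059 0.09309352] th 1.6649082443582128 r 0.1704693200472158 side -0.0006066582956993946 F [ 3.18962683 -4.22773597  3.39331002] w 0.195496501459893 30.76418101787567
```

Third click. Now the last: go in small steps to 1.80.

>>> arm_command(
  plan=[
    [[14,-0.6,0.2,-4.8,0],[14,-0.4,0.1,-4.7,0],[14,-0.3,0.1,-4.7,0],[14,-0.2,0,-4.8,0],[14,-0.1,0.1,-4.3,0],[14,0,0,0,0],[14,0,0,0,0],[14,0,0,0,0],[14,0,0,0,0],[14,0,0,0,0]],
  ],
)

```text
t: 19.0
tcp_pos: [0.4569, 0.1314, 0.0701]
orientation: [[0.247, 0.969, 0.002], [0.969, -0.247, -0.001], [-0.001, 0.003, -1.0]]
ft_force: [3.4, -5.1, 6.1]
width: 0.197
grasp_force: 31.0
```

```bash
python3 - <<'E'
from tr import *; where()
from h import *
c=cam("wrist"); cv2.imwrite("pics/w8.png",c["pixels"])
where()
E
```

```text
19.0 [0.45687432 0.13136413 0.07012081] th 1.8000876196877384 r 0.1704692798783183 side -0.000559804508053331 F [ 3.40732901 -5.12152101  6.11718191] w 0.19710138350234116 30.970068275928497
19.05 [0.45690889 0.13137444 0.07014088] th 1.79996972407161 r 0.17043834748986225 side -0.0005412765251075882 F [ 3.84410951 -5.15730501  5.81308901] w 0.1998976324502436 30.969723165035248
```

View pics/w8.png

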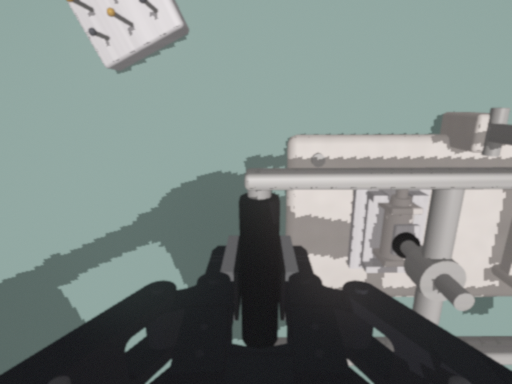

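The wrist picture shows the lever level, the handle at (260,270) in the grip, and the foot's tip on the capsule's clip at (405,245). The computed lever angle is 1.80 rad.

```bash
python3 -c "from station import manip; print(manip.sign_off())"
```

```text
the job is handed in; nothing more can be done
None
```

The smaller capsule lies clip up in the trough with its spout in the notch, and I handed the job in at about 19 s with the handle gripped at the fourth click (about 1.80 rad) and the foot on the clip. I counted the clicks from the lever angle and the force at each stop.

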